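Load the embossing roller into the spring-loaded carriage

TASK

Load the brass embossing roller from its wooden stand into the green machine: holding it tilted, push one axle end under the red hood to compress the brass spring plunger, then tip the other end down inside the end wall, so that the roller lies level in both V-notches, held against the wall by the spring. Work gently, never pushing harder than about 15 N: do not drive the plunger to its stop or force the axle down onto the wall. Do not drop the roller, and leave everything else on the bench where it is.

Things in the scene. Friction and masses are not known exactly. Their poses are not given: they have to be found in the camera images.
- roller: Brass embossing roller, loose, 0.25 kg, same at both ends. Barrel 34 mm diameter, 52 mm long; a 12 mm steel axle stands out 22 mm at each end, 96 mm overall. Origin at its centre; x axis = roller axis (either end may go to the spring). It starts level, axle in the stand's two V-posts, centre 45 mm above the bench, barrel free: grip the barrel across, from above.
- stand: Fixed dark wooden storage stand, 110 x 60 mm base 10 mm thick, two V-posts 10 mm thick and up to 51 mm high at x = +-37 mm that carry the axle. Origin: centre of its underside on the bench; x along the roller's axis, z up.
- bed: Fixed green machine bed, plate 250 x 110 x 10 mm, black handwheel at its +x end, 48 mm high. Origin on the bench under it; x = axis of the loaded roller, spring end at -x, end wall at +x; z up. On it a grey carriage is clamped, shifted along x by up to 10 mm either way; this shift c is NOT reported: find it by feel or sight. Between the notches nothing is higher than 22 mm above the bench.
- bed_axis (a point): Bed (0, 0, 50 mm): nominal centre of the loaded roller; its axis lies 50 mm above the bench, its true centre at bed x = c. Bed-fixed, so it does not show the shift c.
- bed_spring (a point): Bed (-39, 0, 50 mm), nominal mouth of the spring end (true x is c more). From here 14 mm toward -x runs a 90-degree V-notch, 20 mm between its cheeks, under a red hood (37 mm wide, underside 68 mm, top 74 mm above the bench). The axle enters from +x, tilted with its other end up (20 degrees fits). The free plunger face is 4 mm inside the mouth.
- bed_wall (a point): Bed (48, 0, 58 mm), nominal top inner edge of the end wall (true x is c more); wall 7 mm thick, 36 mm wide, top 58 mm above the bench. On its -x side lies an 11 mm long open V-notch, 20 mm wide at the top. Tilted 20 degrees with its low end at mouth height, the raised axle end clears the wall by over 15 mm and the barrel by about 4 mm; a level roller under the hood cannot clear it.
- plunger (a joint): Brass spring plunger (face 17 x 22 mm), moves to bed -x when pressed, in m: 0 free, 0.010 hard stop. It starts to move at 2 N, plus 0.7 N per mm, lightly damped: 5.6 N at 5 mm (roller loaded against the wall), 9 N at the stop. Tipping past the wall needs 1 to 2 mm more than the loaded 5 mm: about 7.5 N (8 mm) is right. Ease the roller onto the wall; held by end friction it may stay a few mm high: press it down.
- jar: Bystander: amber glass jar with black cap, 48 mm diameter, 62 mm high, origin under its centre. Not to be moved.
- spool: Bystander: empty pale wooden spool standing upright, 40 mm diameter, 50 mm high, origin under its centre. Not to be moved.
- maul: Bystander: maul standing on its white head (60 mm diameter, 75 mm high) with a wooden handle upward to 175 mm, origin under its centre. Not to be moved.
- block: Bystander: marble block 90 x 50 x 28 mm, origin under its centre. Not to be moved.

How it is judged (in metres and radians):
On the way:
1. one axle end presses the plunger in by more than 5.5 mm while the roller is still tilted by more than 5 degrees, at the machine (value of joint plunger above 0.0055 m and (angle between roller's own x axis and vertical below 1.48 rad or angle between roller's own x axis and vertical above 1.66 rad) and distance between roller and bed_axis below 0.04 m and contact force between roller and bed above 2 N), for 0.1 s.
At the end, for the whole second after the job is handed in: The roller lies at rest, released, in both V-notches of the carriage: centre 47 to 53 mm above the bench, within 4 mm sideways and 16 mm lengthwise of the bed's middle, in line with the bed within 3.4 degrees, held against the end wall by the spring with the plunger pressed in 3.5 to 6.4 mm (z of roller in the frame of bed between 0.047 and 0.053 m and y of roller in the frame of bed between -0.004 and 0.004 m and x of roller in the frame of bed between -0.016 and 0.016 m and angle between the x axis of roller and the x axis of bed, either way round below 0.06 rad and value of joint plunger between 0.0035 and 0.0064 m and linear speed of roller below 0.02 m/s and angular speed of roller below 0.3 rad/s); the robot touches nothing.
It fails at once if the roller is forced: the contact forces between roller and machine (spring, wall and notches added up; 11 N when properly loaded) exceed 40 N (contact force between roller and bed above 40 N).
It fails at once if the plunger is driven to its stop (pressed in by more than 9.5 mm) (value of joint plunger above 0.0095 m).
It fails at once if the roller is dropped on the bench (height (world z) of roller below 0.025 m).
It fails at once if the jar, the spool, the maul or the marble block is moved by more than 20 mm (distance of any of jar, spool, maul, block from where it was at the start of the episode above 0.02 m).
It also fails if it takes over 72 s, if anything falls off the work surface, if the arm or the gripper's body presses on something with over 40 N, if the wrist force passes 120 N, or if a joint passes its speed limit or range.

ROBOT

A 7-joint arm with a two-finger parallel gripper is mounted at the origin on the work surface. World frame = base frame: x ahead of the robot, y to its left, z up, the work surface at z = 0. Lengths are in m, angles in degrees, forces in N, time in s.
With the tool pointing down it reaches from about 0.4 to 0.85 m from the base axis. Payload 6.9 kg.
Tool frame: the origin (TCP) lies where the fingers leave the gripper's body, on its centre line; the fingertips stand 73 mm ahead of it and the grasp point (between the pads) lies 54 mm ahead of it; z points along the fingers, y is the direction in which the jaws open and shut (so a half turn about z gives the same grasp; the last joint's range is limited). The gripper opens to 85 mm and grips with 20 to 120 N. Pads are 22 mm wide; open, the fingers measure 114 mm over their backs; the gripper's body (76 mm by 85 mm) begins 54 mm behind the grasp point. The pads swing forward as they close: fully open they stand 13 mm farther back than shut.
Start: joints at [70.732, 29.078, -13.613, 85.955, 7.202, 65.827, -8.869], TCP at [0.267, -0.565, 0.304] pointing down, gripper open.
Joint ranges: [-176.47, 176.47], [-13.61, 117.27], [-81.72, 77.17], [0.22, 143.17], [-87.28, 267.28], [10, 112.55], [-165.47, 165.47]. Speed limits (degrees/s): [136.94, 136.94, 180, 180, 180, 180, 180].

INTERFACE

Orientations are given as [roll, pitch, yaw] about the fixed x, y, z axes, in that order (R = Rz(yaw) Ry(pitch) Rx(roll)).
In Python, from plant import r gives the robot as it stands. The module is installed in compiled form; this text tells all that it offers.
- The arm moves only by the tool carry_out, never from a script. Its argument "increments" is text: rows parted by semicolons, each of 7 numbers parted by spaces: the turn, a rotation vector about the world's x, y, z in degrees, then the shift along the world's x, y, z in m, then the finger opening in m, from 0 to 0.0854. In form: rx ry rz x y z jaw; .... A call has 1 to 8 rows; each row is the pose to reach, as a shift and turn from the pose commanded when the call began; what a row does not reach only later rows make up. A row lasts 1/10 s, in which the tool goes at most 50 mm and 8.59 degrees, less where a joint would pass 70% of its speed; a pose out of reach is approached as far as the arm can. A call with a gripper value outside its range is refused whole. The fingers move at their own pace and stop on an object; "grip_force" is the grip in N (left out, the last holds). Time passes only in rows, so rows that repeat a pose let the fingers close. It gives the time, the measured TCP pose, the force and the opening at its end, in the units of the state.
- r.sense(): the state, without advancing time (a new reading comes with each control period).
- r.read_camera(name): name is "scene" or "top" or "wrist"; returns the picture (420x560x3 uint8, blue, green, red); there is no depth.
- r.calibration(name): a dict with "mtx" (3x3 intrinsics, pixels), "k1" (the pictures are not rectified: a ray, as slopes to the right and down, at radius r is drawn at 1 + k1 r^2 times it, then the intrinsics apply), "R" (3x3) and "t" (3): a world point X has camera coordinates R X + t. Camera axes: x right, y down, z forward; pixel columns grow to the right and rows downward; lengths in m; the calibration is good to about 2 mm. A picture is of the moment at which its call begins: read the wrist's pose just before it. calibration takes no time and is no camera call; for the wrist camera it gives the pose at the moment of the call.
- r.hand_in(): hands the job in, once; it reports no verdict.
Trained networks look in the newest picture that a camera, given by its name, has taken for a name from the list of things; names that differ only in an ending like _2 or _b are one class to them, and where a whole thing is asked for, a point or a joint stands for the part that bears it (a point fixed in the world has none). Each returns a list of dicts, best first, with "conf" (0 to 1); they miss things now and then, are a little off and sometimes report something else, mostly with a low value. They report only what shows in the picture. A call takes as long as a camera call.
- r.boxes_of(camera, query): "bbox" ([centre column, centre row, width, height] in pixels, round what is visible of it).
- r.silhouettes(camera, query): "pixels" (420x560 bool, what is visible of it) and "bbox" ([centre column, centre row, width, height] in pixels, round what is visible of it).
The state is a dict: "time_s": time; "joints": joint angles; "dq": joint speeds; "joint_torque": joint torques, N m; "position": TCP position; "tcp_rot": TCP orientation; "contact_force": force on the tool from outside, world axes, zero at the start; "wrist_torque": the same for the moment, N m; "grip_width": opening from 0.0 (shut) to 1.0 (fully open).
Only numpy, scipy, OpenCV 4.12 (cv2) and the standard library are available. Lean on these libraries where they do the work, as an engineer would, in place of code of your own. Each camera call takes 0.05 s, during which the arm holds its last target. There are 200 camera calls.

## Working session

There is one attempt and no reset: what is moved stays moved. The work goes in short steps, Python scripts to look and compute and a tool call to move; the robot and the scene stay as the last step left them, time stands still between calls to the robot, and variables do not carry over. Pictures are saved under pics/ and viewed, about 8 in all and at most 12, crops included, and the job is handed in when it is done.

Besides the shell and the picture viewer there is one more tool, called after "Emit:" as a command line: name --argument value ..., lists and objects as JSON in quotes. carry_out: Moves the arm, as the interface text tells. Its arguments: {"type":"object","properties":{"increments":{"type":"string"},"grip_force":{"type":"number"}},"required":["increments"]}

```bash
mkdir -p pics; python3 - <<'E'
from plant import r
import cv2,numpy as np
s=r.sense(); print({k:np.round(v,3).tolist() for k,v in s.items()})
a=r.read_camera("scene");b=r.read_camera("top")
cv2.imwrite("pics/scene.png",a);cv2.imwrite("pics/top.png",b)
for c in("scene","top","wrist"):
    d=r.calibration(c);print(c,{k:np.round(v,4).tolist() for k,v in d.items()})
for q in("roller","stand","bed"):
    for c in("scene","top"):
        for d in r.boxes_of(c,q)[:2]:print(q,c,np.round(d["bbox"],1),round(d["conf"],2))
E
```

```text
{'time_s': 0.0, 'joints': [70.732, 29.123, -13.607, 86.011, 7.2, 65.826, -8.87], 'dq': [0.011, -0.041, 0.084, 0.061, -0.079, -0.002, -0.05], 'joint_torque': [0.0, -62.06, -2.187, -24.965, 0.012, 0.012, -0.0], 'position': [0.267, -0.565, 0.303], 'tcp_rot': [-179.898, 0.002, 25.311], 'contact_force': [0.933, 0.26, 0.06], 'wrist_torque': [0.01, -0.007, -0.016], 'grip_width': 0.996}
scene {'mtx': [[432.001, 0.0, 275.8595], [0.0, 432.001, 218.1701], [0.0, 0.0, 1.0]], 'k1': -0.0096, 'R': [[-0.6404, 0.7681, 0.0051], [0.4581, 0.3872, -0.8001], [-0.6165, -0.51, -0.5998]], 't': [0.3601, -0.1909, 1.589]}
top {'mtx': [[390.3844, 0.0, 281.0844], [0.0, 390.3844, 208.8592], [0.0, 0.0, 1.0]], 'k1': -0.1099, 'R': [[-0.0058, -1.0, -0.0023], [-0.9946, 0.0061, -0.1031], [0.1032, 0.0017, -0.9947]], 't': [-0.0275, 0.5548, 1.1971]}
wrist {'mtx': [[357.3454, 0.0, 276.9239], [0.0, 357.3454, 207.4043], [0.0, 0.0, 1.0]], 'k1': -0.0388, 'R': [[0.4272, -0.9041, -0.0026], [-0.8724, -0.413, 0.2613], [-0.2373, -0.1094, -0.9653]], 't': [-0.6234, -0.0344, 0.3791]}
roller scene [344.1 274.   15.1  32.3] 0.88
roller top [195.6 199.6  20.1  20.6] 0.62
stand scene [342.2 285.5  25.6  29. ] 0.96
stand scene [162.1 181.9  25.7  21.3] 0.71
stand top [197.4 201.2  31.8  36.6] 0.97
bed scene [223.7 210.4  79.   55.4] 0.77
bed top [339.  206.8  31.   87.5] 0.88
```

View pictures.

```bash
python3 - <<'E'
import cv2,numpy as np
a=cv2.imread("pics/scene.png");b=cv2.imread("pics/top.png")
A=cv2.resize(a[140:340,120:420],None,fx=2.6,fy=2.6)[:, :780]
cv2.imwrite("pics/s1.png",A[:600])
B=cv2.resize(b[130:290,160:400],None,fx=3.3,fy=3.3)
cv2.imwrite("pics/t1.png",B)
E
```

```text
(no output)
```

View pics/s1.png

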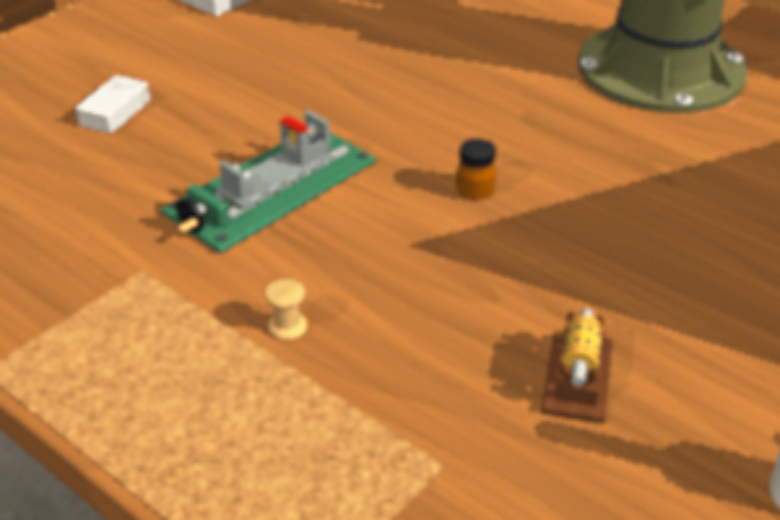

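View pics/t1.png

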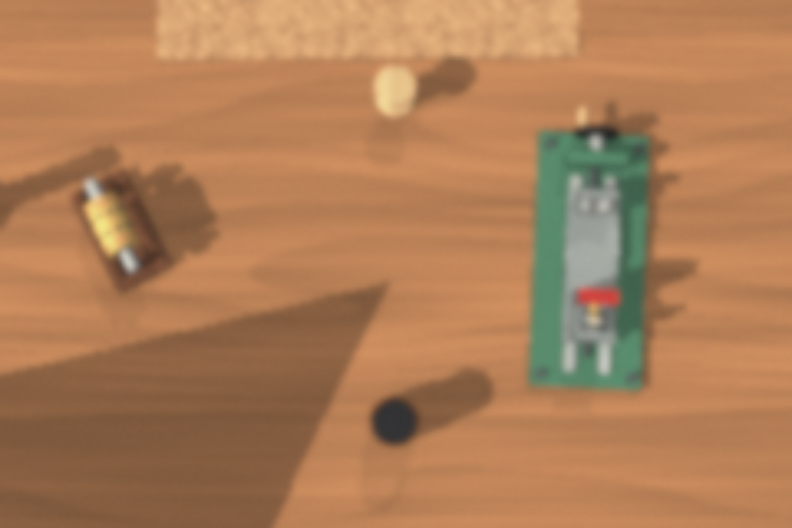

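```bash
cat > h.py <<'E'
import cv2,numpy as np
from plant import r
def dist(c): return np.array([c["k1"],0,0,0,0.])
def ray(c,uv,z):
    "pixels -> world points on plane height z"
    uv=np.asarray(uv,float).reshape(-1,1,2)
    n=cv2.undistortPoints(uv,np.array(c["mtx"]),dist(c),None,None).reshape(-1,2)
    R=np.array(c["R"]);t=np.array(c["t"]);o=-R.T@t
    d=np.c_[n,np.ones(len(n))]@R
    return o+d*((z-o[2])/d[:,2])[:,None]
def proj(c,X):
    return cv2.projectPoints(np.asarray(X,float).reshape(-1,3),cv2.Rodrigues(np.array(c["R"]))[0],np.array(c["t"]),np.array(c["mtx"]),dist(c))[0].reshape(-1,2)
def rect(c,mask,z):
    ys,xs=np.nonzero(mask)
    P=ray(c,np.c_[xs,ys],z)[:,:2]
    return cv2.minAreaRect((P*1000).astype(np.float32))
E
python3 - <<'E'
from h import *
im=cv2.imread("pics/top.png");r.read_camera("top");c=r.calibration("top")
hsv=cv2.cvtColor(im,cv2.COLOR_BGR2HSV)
g=cv2.inRange(hsv,(50,60,20),(95,255,255));print("green",rect(c,g,.01))
for q,z in(("roller",.05),("stand",.01),("bed",.01)):
    for d in r.silhouettes("top",q)[:1]:print(q,d["conf"],rect(c,d["pixels"],z))
for q,z in(("jar",.06),("spool",.05),("maul",.1),("block",.028)):
    for d in r.boxes_of("top",q)[:1]:print(q,d["conf"],ray(c,d["bbox"][:2],z))
E
```

```text
green ((558.131591796875, -213.76678466796875), (105.36994934082031, 245.2499237060547), 86.69771575927734)
roller 0.8 ((587.9151611328125, 239.16717529296875), (83.84129333496094, 34.79902648925781), 27.278352737426758)
stand 0.61 ((591.02685546875, 241.36203002929688), (105.0803451538086, 57.7529296875), 27.50528907775879)
bed 0.88 ((567.91845703125, -213.0037841796875), (112.86322784423828, 273.3885192871094), 87.5661392211914)
jar 0.75 [[ 0.40073172 -0.02521556  0.06      ]]
spool 0.58 [[ 0.72060807 -0.03127749  0.05      ]]
maul 0.77 [[0.56858983 0.45742544 0.1       ]]
block 0.77 [[ 0.57552383 -0.48674225  0.028     ]]
```

Emit:
carry_out --increments "0 0 -28.5 0.29 0.35 -0.05 0.085; 0 0 -28.5 0.29 0.35 -0.05 0.085; 0 0 -28.5 0.29 0.35 -0.05 0.085; 0 0 -28.5 0.29 0.35 -0.05 0.085; 0 0 -28.5 0.29 0.35 -0.05 0.085; 0 0 -28.5 0.29 0.35 -0.05 0.085; 0 0 -28.5 0.29 0.35 -0.05 0.085; 0 0 -28.5 0.29 0.35 -0.05 0.085"

```text
time_s: 1.6
position: [0.522, -0.2572, 0.2602]
tcp_rot: [180.0, -0.0, -3.2]
contact_force: [0.5, -0.1, -0.2]
grip_width: 0.995
```

Emit:
carry_out --increments "0 0 0 0 0 0 0.085;0 0 0 0 0 0 0.085; 0 0 0 0 0 0 0.085; 0 0 0 0 0 0 0.085"

```text
time_s: 2.0
position: [0.5199, -0.2605, 0.2603]
tcp_rot: [180.0, 0.0, -3.4]
contact_force: [-0.1, -1.1, -0.7]
grip_width: 0.995
```

Emit:
carry_out --increments "0 0 0 0.04 0.047 -0.01 0.085;0 0 0 0.04 0.047 -0.01 0.085; 0 0 0 0.04 0.047 -0.01 0.085; 0 0 0 0.04 0.047 -0.01 0.085; 0 0 0 0.04 0.047 -0.01 0.085"

```text
time_s: 2.5
position: [0.5599, -0.2136, 0.2503]
tcp_rot: [179.9, 0.0, -3.3]
contact_force: [-0.4, -0.1, 0.7]
grip_width: 0.996
```

```bash
python3 - <<'E'
from h import *
s=r.sense();print(s["position"],s["tcp_rot"])
c=r.calibration("wrist");im=r.read_camera("wrist");cv2.imwrite("pics/w1.png",im)
np.save("w1.npy",dict(c),allow_pickle=True)
hsv=cv2.cvtColor(im,cv2.COLOR_BGR2HSV)
g=cv2.inRange(hsv,(50,60,20),(95,255,255))
g=cv2.morphologyEx(g,cv2.MORPH_OPEN,np.ones((3,3)))
n,l,st,_=cv2.connectedComponentsWithStats(g);i=1+np.argmax(st[1:,4])
print(rect(c,l==i,.01),st[i])
red=cv2.inRange(hsv,(0,150,90),(6,255,255))|cv2.inRange(hsv,(174,150,90),(180,255,255))
print("red",rect(c,red,.074))
cv2.imwrite("pics/w1b.png",cv2.resize(im,(784,588)))
E
```

```text
[ 0.559932   -0.2136403   0.25031917] [ 1.79941975e+02  1.99487832e-02 -3.33182220e+00]
((557.3416137695312, -214.8470001220703), (107.46089935302734, 245.64401245117188), 86.72350311279297) [  213    41   133   272 20169]
red ((516.2481689453125, -212.4744415283203), (35.949684143066406, 14.556452751159668), 86.62521362304688)
```

View pics/w1b.png

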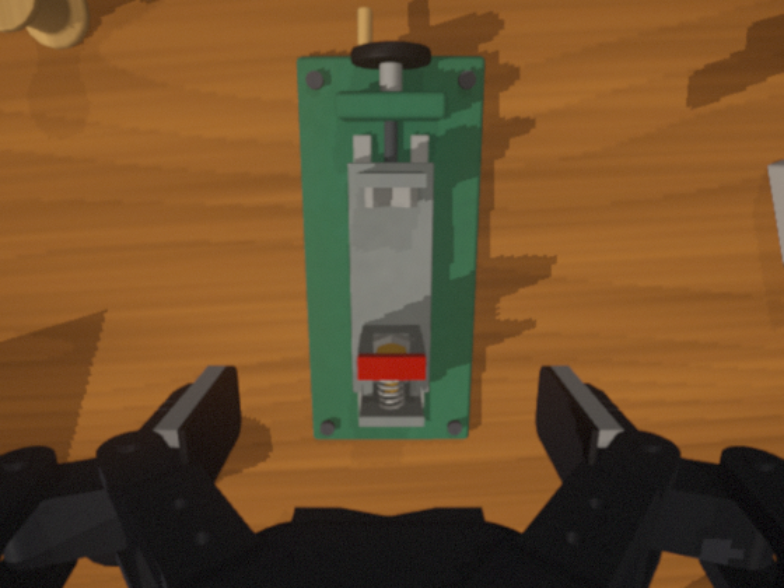

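```bash
cat > prof.py <<'E'
from h import *
im=cv2.imread("pics/w1.png").astype(np.float32);c=np.load("w1.npy",allow_pickle=True).item()
# plate edges: fit bed pose; corners by scaled mask rect
hsv=cv2.cvtColor(im.astype(np.uint8),cv2.COLOR_BGR2HSV)
g=cv2.inRange(hsv,(45,50,10),(98,255,255));n,l,st,_=cv2.connectedComponentsWithStats(g);i=1+np.argmax(st[1:,4])
h=cv2.convexHull(np.argwhere(l==i)[:,::-1].astype(np.int32))
q=cv2.approxPolyDP(h,8,True).reshape(-1,2);print("corners",q.tolist(),ray(c,q,.01)[:,:2].round(4).tolist())
yaw=np.radians(-3.3);ex=np.array([np.cos(yaw),np.sin(yaw)]);ey=np.array([-ex[1],ex[0]]);o=np.array([.5573,-.2148])
def prof(z,y,x0,x1,ax=0):
    s=np.arange(x0,x1,.0005)
    P=np.array([o+a*ex+y*ey for a in s]) if ax==0 else np.array([o+y*ex+a*ey for a in s])
    uv=proj(c,np.c_[P,np.full(len(P),z)]).astype(np.float32)
    v=np.array([cv2.getRectSubPix(im,(1,1),tuple(map(float,u)))[0,0] for u in uv]);d=np.abs(np.gradient(v,axis=0)).sum(1)
    k=[j for j in range(1,len(d)-1) if d[j]>=d[j-1] and d[j]>d[j+1] and d[j]>8]
    return [(round(1000*s[j],1),int(d[j])) for j in k]
for y in(-.045,.045):print("plate x",y,prof(.01,y,-.135,.135))
for x in(-.1,0,.1):print("plate y",x,prof(.01,x,-.065,.065,1))
for y in(-.015,.0,.015):print("wall z58",y,prof(.058,y,.03,.08))
for y in(-.012,0.,.012):print("hood z74",y,prof(.074,y,-.07,-.02))
print("wall y",prof(.058,.051,-.03,.03,1)); print("hood y",prof(.074,-.045,-.03,.03,1))
E
python3 prof.py
```

```text
corners [[344, 41], [333, 311], [225, 312], [212, 44]] [[0.6768, -0.2745], [0.4328, -0.2611], [0.4379, -0.1552], [0.6808, -0.168]]
plate x -0.045 [(np.float64(-124.0), 20), (np.float64(-121.0), 10), (np.float64(-111.0), 15), (np.float64(-109.0), 23), (np.float64(-69.0), 17), (np.float64(-7.0), 17), (np.float64(53.5), 18), (np.float64(84.0), 8), (np.float64(85.5), 11), (np.float64(94.5), 16), (np.float64(105.5), 9), (np.float64(115.5), 19), (np.float64(123.5), 26)]
plate x 0.045 [(np.float64(-124.5), 22), (np.float64(-121.0), 9), (np.float64(-112.0), 13), (np.float64(-109.0), 18), (np.float64(105.5), 13), (np.float64(116.0), 12), (np.float64(123.5), 27), (np.float64(125.5), 22)]
plate y -0.1 [(np.float64(-62.5), 23), (np.float64(-54.0), 26), (np.float64(-27.0), 19), (np.float64(-22.5), 8), (np.float64(-21.0), 13), (np.float64(-5.5), 18), (np.float64(4.5), 9), (np.float64(7.0), 8), (np.float64(20.5), 31), (np.float64(23.0), 17), (np.float64(54.0), 27)]
plate y 0 [(np.float64(-54.0), 25), (np.float64(-37.5), 14), (np.float64(-26.0), 40), (np.float64(26.0), 37), (np.float64(54.0), 26)]
p
[... 1008 characters left out ...]
, 29), (np.float64(-50.5), 36), (np.float64(-48.5), 58), (np.float64(-35.0), 23), (np.float64(-33.0), 22), (np.float64(-27.5), 22), (np.float64(-22.5), 21)]
hood z74 0.012 [(np.float64(-57.5), 26), (np.float64(-56.5), 31), (np.float64(-48.5), 58), (np.float64(-43.0), 9), (np.float64(-35.0), 22), (np.float64(-33.0), 23)]
wall y [(np.float64(-21.5), 28), (np.float64(-15.0), 9), (np.float64(-14.0), 8), (np.float64(-10.0), 38), (np.float64(-0.5), 53), (np.float64(9.5), 41), (np.float64(14.0), 23), (np.float64(22.0), 34)]
hood y [(np.float64(-22.0), 10), (np.float64(-20.0), 23), (np.float64(-18.5), 57), (np.float64(10.0), 9), (np.float64(11.0), 13), (np.float64(18.0), 57), (np.float64(20.5), 28)]
```

Emit:
carry_out --increments "0 0 30.7 0.022 0.36 0 0.085;0 0 30.7 0.022 0.36 0 0.085;0 0 30.7 0.022 0.36 0 0.085;0 0 30.7 0.022 0.36 0 0.085;0 0 30.7 0.022 0.36 0 0.085;0 0 30.7 0.022 0.36 0 0.085;0 0 30.7 0.022 0.36 0 0.085;0 0 30.7 0.022 0.36 0 0.085"

```text
time_s: 3.35
position: [0.5821, 0.1549, 0.2507]
tcp_rot: [-179.8, -0.2, 27.9]
contact_force: [-0.0, 0.3, 0.3]
grip_width: 0.994
```

Emit:
carry_out --increments "0 0 0 0.007 0.094 -0.02 0.085;0 0 0 0.007 0.094 -0.02 0.085;0 0 0 0.007 0.094 -0.02 0.085;0 0 0 0.007 0.094 -0.02 0.085;0 0 0 0.007 0.094 -0.02 0.085;0 0 0 0.007 0.094 -0.02 0.085"

```text
time_s: 3.95
position: [0.5905, 0.2399, 0.2305]
tcp_rot: [179.9, -0.0, 27.3]
contact_force: [1.1, -1.0, -0.3]
grip_width: 0.996
```

```bash
python3 - <<'E'
from h import *
s=r.sense();print(s["position"],s["tcp_rot"])
c=r.calibration("wrist");im=r.read_camera("wrist");cv2.imwrite("pics/w2.png",im)
np.save("w2.npy",dict(c),allow_pickle=True)
for q,z in(("roller",.045),("stand",.01)):
    for d in r.silhouettes("wrist",q)[:1]:print(q,d["conf"],rect(c,d["pixels"],z))
hsv=cv2.cvtColor(im,cv2.COLOR_BGR2HSV)
b=cv2.inRange(hsv,(18,90,90),(35,255,255)); b=cv2.morphologyEx(b,cv2.MORPH_CLOSE,np.ones((5,5)))
n,l,st,_=cv2.connectedComponentsWithStats(b)
for i in np.argsort(-st[1:,4])[:2]+1: print(st[i],rect(c,l==i,.05))
cv2.imwrite("pics/w2b.png",cv2.resize(im,(784,588)))
E
```

```text
[0.59053941 0.23987074 0.23051115] [ 1.79932216e+02 -1.04033348e-02  2.73405766e+01]
roller 0.9 ((586.8662719726562, 241.625732421875), (98.09284973144531, 35.249969482421875), 28.15789222717285)
stand 0.88 ((586.078125, 241.34637451171875), (114.75904083251953, 59.62944030761719), 27.889453887939453)
[ 250  168   47   78 3253] ((587.0390625, 241.629150390625), (58.07902526855469, 33.44337463378906), 27.687484741210938)
```

View pics/w2b.png

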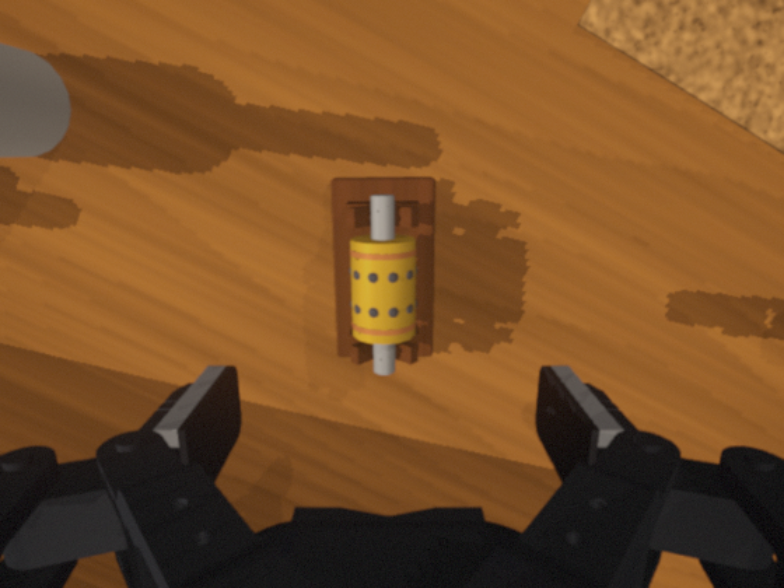

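Emit:
carry_out --increments "0 0 0.5 -0.0037 0.0016 -0.05 0.085;0 0 0.5 -0.0037 0.0016 -0.09 0.085;0 0 0.5 -0.0037 0.0016 -0.11 0.085;0 0 0.5 -0.0037 0.0016 -0.12 0.085;0 0 0.5 -0.0037 0.0016 -0.1285 0.085;0 0 0.5 -0.0037 0.0016 -0.132 0.085;0 0 0.5 -0.0037 0.0016 -0.132 0.06;0 0 0.5 -0.0037 0.0016 -0.132 0.05" --grip_force 30

```text
time_s: 4.9
position: [0.5867, 0.244, 0.0992]
tcp_rot: [180.0, -0.1, 28.0]
contact_force: [-0.4, 0.8, 0.6]
grip_width: 0.686
```

Emit:
carry_out --increments "0 0 0 0 0 0 0.042;0 0 0 0 0 0 0.036;0 0 0 0 0 0 0.03;0 0 0 0 0 0 0.025;0 0 0 0 0 0 0.02;0 0 0 0 0 0 0.02" --grip_force 30

```text
time_s: 5.5
position: [0.5879, 0.2414, 0.0991]
tcp_rot: [179.8, -0.1, 27.9]
contact_force: [1.9, -5.8, 4.2]
grip_width: 0.392
```

Emit:
carry_out --increments "0 0 0 0 0 0 0.02;0 0 0 0 0 0 0.02;0 0 0 0 0 0.005 0.02;0 0 0 0 0 0.02 0.02;0 0 0 0 0 0.05 0.02;0 0 0 0 0 0.1 0.02;0 0 0 0 0 0.13 0.02;0 0 0 0 0 0.13 0.02" --grip_force 80

```text
time_s: 6.3
position: [0.5876, 0.2457, 0.2344]
tcp_rot: [-180.0, -0.5, 28.1]
contact_force: [1.1, 0.3, -2.8]
grip_width: 0.372
```

```bash
python3 - <<'E'
from h import *
s=r.sense();print(s["position"],s["tcp_rot"],s["contact_force"],s["grip_width"])
c=r.calibration("wrist");im=r.read_camera("wrist")
z=s["position"][2]-.054
for d in r.silhouettes("wrist","roller")[:1]:print(d["conf"],d["bbox"],rect(c,d["pixels"],z))
cv2.imwrite("pics/w3.png",im[140:,:][:, 80:480])
E
```

```text
[0.5875621  0.24567722 0.23438864] [-179.98423031   -0.54604321   28.05939505] [ 1.13555279  0.25911712 -2.78387633] 0.37228041120420274
0.75 [278.6, 265.1, 92.2, 204.4] ((593.08154296875, 249.4827117919922), (85.18408203125, 35.00333786010742), 28.129045486450195)
```

View pics/w3.png

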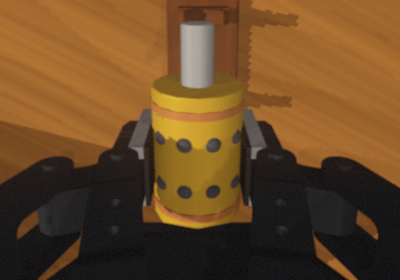

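Emit:
carry_out --increments "0 0 -4 -0.002 -0.03 0 0.02;0 0 -8 -0.005 -0.075 0 0.02;0 0 -12 -0.008 -0.12 0 0.02;0 0 -16 -0.011 -0.165 0 0.02;0 0 -20 -0.014 -0.21 0 0.02;0 0 -24 -0.016 -0.255 0 0.02;0 0 -28 -0.018 -0.3 0 0.02;0 0 -31.2 -0.02 -0.345 0 0.02"

```text
time_s: 7.2
position: [0.5648, -0.1026, 0.2265]
tcp_rot: [-180.0, 0.2, -3.3]
contact_force: [1.1, -0.8, -2.1]
grip_width: 0.376
```

Emit:
carry_out --increments "0 0 0 -0.003 -0.045 0 0.02;0 0 0 -0.005 -0.08 0 0.02;0 0 0 -0.006 -0.1 0 0.02;0 0 0 -0.006 -0.11 0 0.02;0 0 0 -0.006 -0.11 0 0.02;0 0 0 -0.006 -0.11 0 0.02;0 0 0 -0.006 -0.11 0 0.02"

```text
time_s: 7.9
position: [0.5605, -0.209, 0.2279]
tcp_rot: [-179.9, 0.0, -3.0]
contact_force: [-0.1, -0.3, -2.5]
grip_width: 0.373
```

```bash
python3 - <<'E'
from h import *
from scipy.spatial.transform import Rotation as Ro
s=r.sense();print(s["time_s"],s["position"],s["tcp_rot"],s["contact_force"],s["grip_width"])
c=r.calibration("wrist");im=r.read_camera("wrist");cv2.imwrite("pics/w4.png",im)
T=Ro.from_euler("xyz",s["tcp_rot"],degrees=True)
for n,X in dict(tiptop=(.048,0,.048),tipbot=(.048,0,.06),barTop=(.026,0,.037),barL=(.026,.017,.054),barR=(.026,-.017,.054)).items():
    print(n,proj(c,s["position"]+T.apply(X))[0].round(1))
cv2.imwrite("pics/w4b.png",cv2.resize(im[130:330,180:380],None,fx=3,fy=3))
E
```

```text
7.9 [ 0.56051296 -0.20897329  0.22789712] [-1.79924087e+02  2.25286452e-02 -3.02259126e+00] [-0.1443038  -0.29114824 -2.4556825 ] 0.37292422255985436
tiptop [277.8 165.1]
tipbot [277.8 160.3]
barTop [277.9 239.1]
barL [324.4 222.8]
barR [231.1 222.9]
```

View pics/w4b.png

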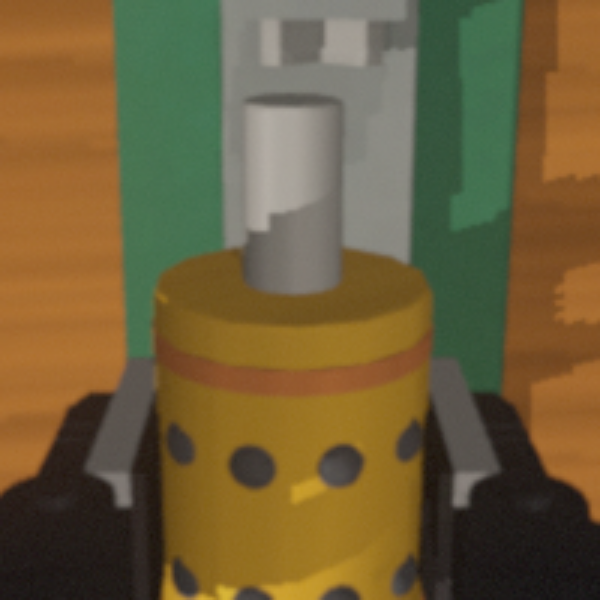

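Emit:
carry_out --increments "-0.4 -7 0 0 -0.0016 -0.01 0.02;-0.8 -14 0 0 -0.0016 -0.02 0.02;-1.15 -19.97 0 0 -0.0016 -0.03 0.02;-1.15 -19.97 0 0 -0.0016 -0.04 0.02;-1.15 -19.97 0 0 -0.0016 -0.05 0.02;-1.15 -19.97 0 0 -0.0016 -0.05 0.02;-1.15 -19.97 0 0 -0.0016 -0.05 0.02;-1.15 -19.97 0 0 -0.0016 -0.05 0.02"

```text
time_s: 8.75
position: [0.5612, -0.2126, 0.1785]
tcp_rot: [180.0, -20.0, -3.1]
contact_force: [0.4, -0.1, -2.0]
grip_width: 0.377
```

```bash
cat > st.py <<'E'
from h import *
from scipy.spatial.transform import Rotation as Ro
yaw=-3.3; o=np.array([.5570,-.2149,0])
def st():
    s=r.sense();B=Ro.from_euler("z",yaw,degrees=True)
    T=Ro.from_euler("xyz",s["tcp_rot"],degrees=True)
    C=B.inv().apply(s["position"]+T.apply([0,0,.054])-o)*1000
    a=B.inv().apply(T.apply([1,0,0]))
    lo=C-48*a;hi=C+48*a
    up=B.inv().apply(T.apply([0,0,-1]))
    print("t%.2f"%s["time_s"],"TCP",s["position"].round(4) if hasattr(s["position"],"round") else s["position"],"C",C.round(1),"low",lo.round(1),"hi",hi.round(1),"lowtop",(lo+6*up).round(1),"hibot",(hi-6*up).round(1),
     "tilt %.1f yaw %.1f"%(np.degrees(np.arcsin(a[2])),np.degrees(np.arctan2(a[1],a[0]))),"F",B.inv().apply(s["contact_force"]).round(1),"M",np.round(s["wrist_torque"],2),"g",round(s["grip_width"],3))
if __name__=="__main__": st()
E
python3 st.py
```

```text
t8.75 TCP [ 0.5612 -0.2126  0.1785] C [ 22.6   2.6 127.8] low [-22.5   2.4 111.3] hi [ 67.7   2.7 144.2] lowtop [-24.6   2.4 117. ] hibot [ 69.7   2.7 138.6] tilt 20.0 yaw 0.2 F [ 0.4 -0.  -2. ] M [ 0.04  0.58 -0.  ] g 0.377
```

Emit:
carry_out --increments "0 0 -0.2 0 -0.0026 -0.02 0.02;0 0 -0.2 0 -0.0026 -0.035 0.02;0 0 -0.2 0 -0.0026 -0.05 0.02;0 0 -0.2 0 -0.0026 -0.055 0.02;0 0 -0.2 0 -0.0026 -0.055 0.02;0 0 -0.2 0 -0.0026 -0.055 0.02;0 0 -0.2 0 -0.0026 -0.055 0.02;0 0 -0.2 0 -0.0026 -0.055 0.02"

```text
time_s: 9.55
position: [0.5605, -0.2156, 0.1239]
tcp_rot: [179.9, -20.1, -3.4]
contact_force: [-0.7, 0.2, -2.4]
grip_width: 0.368
```

```bash
python3 st.py
```

```text
t9.55 TCP [ 0.5605 -0.2156  0.1239] C [22.1 -0.6 73.2] low [-23.   -0.5  56.7] hi [67.2 -0.6 89.7] lowtop [-25.   -0.5  62.4] hibot [69.2 -0.6 84.1] tilt 20.1 yaw -0.1 F [-0.7  0.2 -2.4] M [0.03 0.56 0.02] g 0.368
```

Emit:
carry_out --increments "0 0 0 -0.004 0.0007 0 0.02;0 0 0 -0.008 0.001 0 0.02;0 0 0 -0.008 0.001 -0.003 0.02;0 0 0 -0.008 0.001 -0.0048 0.02;0 0 0 -0.0105 0.0011 -0.0048 0.02;0 0 0 -0.0115 0.0012 -0.0048 0.02;0 0 0 -0.0115 0.0012 -0.0048 0.02;0 0 0 -0.0115 0.0012 -0.0048 0.02"

```text
time_s: 10.35
position: [0.5487, -0.2143, 0.1185]
tcp_rot: [180.0, -20.0, -3.4]
contact_force: [0.0, -0.3, -2.1]
grip_width: 0.378
```

```bash
python3 st.py
```

```text
t10.35 TCP [ 0.5487 -0.2143  0.1185] C [10.1  0.1 67.8] low [-35.    0.1  51.3] hi [55.2  0.  84.2] lowtop [-37.    0.1  57. ] hibot [57.3 -0.  78.6] tilt 20.0 yaw -0.1 F [ 0.  -0.3 -2.1] M [ 0.06  0.51 -0.02] g 0.378
```

Free at the mouth as expected. Push in, 1.5 mm per 0.2 s, up to an expected 4 mm of plunger travel, then read the force.

Emit:
carry_out --increments "0 0 0 -0.001 0.0001 0 0.02;0 0 0 -0.002 0.0001 0 0.02;0 0 0 -0.003 0.0002 0 0.02;0 0 0 -0.004 0.0002 0 0.02;0 0 0 -0.005 0.0003 0 0.02;0 0 0 -0.006 0.0003 0 0.02;0 0 0 -0.006 0.0003 0 0.02;0 0 0 -0.006 0.0003 0 0.02"

```text
time_s: 11.15
position: [0.5432, -0.2139, 0.1186]
tcp_rot: [180.0, -20.1, -3.4]
contact_force: [4.1, 1.1, -2.7]
grip_width: 0.379
```

```bash
python3 st.py
```

```text
t11.15 TCP [ 0.5432 -0.2139  0.1186] C [ 4.6  0.2 67.9] low [-40.4   0.3  51.4] hi [49.7  0.1 84.3] lowtop [-42.5   0.3  57. ] hibot [51.8  0.1 78.7] tilt 20.1 yaw -0.1 F [ 4.   1.4 -2.7] M [ 0.14 -0.35 -0.01] g 0.379
```

Emit:
carry_out --increments "0 0 0 -0.001 0 0 0.02;0 0 0 -0.002 0 0 0.02;0 0 0 -0.003 0 0 0.02;0 0 0 -0.004 0.0001 0 0.02;0 0 0 -0.004 0.0001 0 0.02;0 0 0 -0.004 0.0001 0 0.02;0 0 0 -0.004 0.0001 0 0.02"

```text
time_s: 11.85
position: [0.5397, -0.2137, 0.1188]
tcp_rot: [180.0, -20.1, -3.4]
contact_force: [6.4, 0.2, -2.9]
grip_width: 0.375
```

```bash
python3 - <<'E'
from st import *
for i in range(4): st(); r.read_camera("scene")
E
```

```text
t11.85 TCP [ 0.5397 -0.2137  0.1188] C [ 1.2  0.2 68.1] low [-43.8   0.2  51.6] hi [46.3  0.1 84.6] lowtop [-45.9   0.2  57.2] hibot [48.4  0.1 79. ] tilt 20.1 yaw -0.1 F [ 6.4  0.6 -2.9] M [ 0.08 -0.79  0.02] g 0.375
t11.90 TCP [ 0.5397 -0.2137  0.1188] C [ 1.2  0.2 68.1] low [-43.8   0.2  51.6] hi [46.3  0.1 84.7] lowtop [-45.9   0.2  57.2] hibot [48.4  0.1 79. ] tilt 20.1 yaw -0.1 F [ 7.4 -0.2 -3.9] M [ 0.08 -0.77  0.03] g 0.377
t11.95 TCP [ 0.5397 -0.2137  0.1188] C [ 1.3  0.2 68.1] low [-43.8   0.2  51.6] hi [46.3  0.2 84.6] lowtop [-45.9   0.2  57.2] hibot [48.4  0.2 79. ] tilt 20.1 yaw -0.1 F [ 6.7  0.4 -2.9] M [ 0.15 -0.78 -0.02] g 0.373
t12.00 TCP [ 0.5397 -0.2137  0.1188] C [ 1.2  0.2 68.1] low [-43.8   0.2  51.6] hi [46.3  0.1 84.6] lowtop [-45.9   0.2  57.2] hibot [48.4  0.1 79. ] tilt 20.1 yaw -0.1 F [ 6.1 -0.  -3.1] M [ 0.08 -0.7  -0.03] g 0.377
```

Emit:
carry_out --increments "0 0 0 -0.0008 0 0 0.02;0.14 2.5 0 0.0018 -0.0001 -0.0013 0.02;0.29 5 0 0.0044 -0.0003 -0.0026 0.02;0.43 7.5 0 0.007 -0.0004 -0.0041 0.02;0.58 10 0 0.0094 -0.0006 -0.0058 0.02;0.58 10 0 0.0094 -0.0006 -0.0058 0.02;0.58 10 0 0.0094 -0.0006 -0.0058 0.02"

```text
time_s: 12.75
position: [0.5497, -0.2143, 0.1129]
tcp_rot: [180.0, -10.2, -3.4]
contact_force: [5.7, 0.2, -3.6]
grip_width: 0.376
```

```bash
python3 - <<'E'
from st import *
for i in range(3): st(); r.read_camera("scene")
E
```

```text
t12.75 TCP [ 0.5497 -0.2143  0.1129] C [ 2.2  0.1 59.7] low [-45.1   0.2  51.3] hi [49.4  0.1 68.2] lowtop [-46.1   0.2  57.2] hibot [50.5  0.1 62.3] tilt 10.2 yaw -0.1 F [ 5.7  0.5 -3.6] M [ 0.12 -1.17 -0.01] g 0.376
t12.80 TCP [ 0.5495 -0.2143  0.1129] C [ 2.   0.2 59.8] low [-45.2   0.2  51.3] hi [49.3  0.1 68.2] lowtop [-46.3   0.2  57.2] hibot [50.3  0.1 62.3] tilt 10.2 yaw -0.1 F [ 6.1  0.8 -3.1] M [ 0.11 -1.22 -0.05] g 0.374
t12.85 TCP [ 0.5495 -0.2143  0.1129] C [ 2.   0.1 59.8] low [-45.3   0.2  51.3] hi [49.2  0.1 68.2] lowtop [-46.3   0.2  57.2] hibot [50.3  0.1 62.3] tilt 10.2 yaw -0.1 F [ 7.2  0.5 -3.7] M [ 0.15 -1.25 -0.01] g 0.37
```

Emit:
carry_out --increments "0 0 0 -0.0008 0 0 0.02;0.1 1.7 0 0.0009 -0.0001 -0.0011 0.02;0.18 3.2 0 0.0024 -0.0002 -0.0023 0.02;0.27 4.7 0 0.0038 -0.0003 -0.0034 0.02;0.36 6.2 0 0.0052 -0.0004 -0.0047 0.02;0.36 6.2 0 0.0052 -0.0004 -0.0047 0.02;0.36 6.2 0 0.0052 -0.0004 -0.0047 0.02"

```text
time_s: 13.6
position: [0.5551, -0.2146, 0.1083]
tcp_rot: [180.0, -4.0, -3.4]
contact_force: [7.5, -0.3, -2.0]
grip_width: 0.37
```

```bash
python3 - <<'E'
from st import *
for i in range(3): st(); r.read_camera("scene")
E
```

```text
t13.60 TCP [ 0.5551 -0.2146  0.1083] C [ 1.8  0.2 54.4] low [-46.1   0.2  51.1] hi [49.7  0.1 57.8] lowtop [-46.5   0.2  57.1] hibot [50.1  0.1 51.8] tilt 4.0 yaw -0.1 F [ 7.5  0.1 -2. ] M [ 0.19 -1.42 -0.02] g 0.37
t13.65 TCP [ 0.555  -0.2146  0.1083] C [ 1.7  0.1 54.5] low [-46.2   0.2  51.1] hi [49.6  0.1 57.8] lowtop [-46.6   0.2  57.1] hibot [50.   0.1 51.8] tilt 4.0 yaw -0.1 F [ 7.5  1.5 -2.4] M [ 0.16 -1.44 -0.02] g 0.377
t13.70 TCP [ 0.5549 -0.2146  0.1083] C [ 1.7  0.2 54.5] low [-46.2   0.2  51.1] hi [49.6  0.1 57.8] lowtop [-46.6   0.2  57.1] hibot [50.   0.1 51.8] tilt 4.0 yaw -0.1 F [ 7.8  1.4 -2.3] M [ 0.19 -1.43 -0.08] g 0.377
```

Emit:
carry_out --increments "0.06 1 0 0.0009 0 -0.0009 0.02;0.12 2 0 0.0017 -0.0001 -0.0018 0.02;0.17 3 0 0.0026 -0.0002 -0.0027 0.02;0.23 4 0 0.0035 -0.0003 -0.0036 0.02;0.23 4 0 0.0035 -0.0003 -0.0036 0.02;0.23 4 0 0.0035 -0.0003 -0.0036 0.02"

```text
time_s: 14.35
position: [0.5588, -0.2149, 0.105]
tcp_rot: [179.9, -0.0, -3.4]
contact_force: [7.5, 0.7, -0.9]
grip_width: 0.373
```

```bash
python3 - <<'E'
from st import *
for i in range(3): st(); r.read_camera("scene")
E
```

```text
t14.35 TCP [ 0.5588 -0.2149  0.105 ] C [ 1.8  0.  51. ] low [-46.2   0.1  51. ] hi [49.8 -0.  51. ] lowtop [-46.2   0.1  57. ] hibot [49.8 -0.  45. ] tilt 0.0 yaw -0.1 F [ 7.4  1.2 -0.9] M [ 0.21 -1.53 -0.16] g 0.373
t14.40 TCP [ 0.5588 -0.2149  0.105 ] C [ 1.8  0.  51. ] low [-46.2   0.1  51. ] hi [49.8 -0.  51. ] lowtop [-46.2   0.1  57. ] hibot [49.8 -0.  45. ] tilt 0.0 yaw -0.1 F [ 8.   0.7 -0.5] M [ 0.13 -1.53 -0.12] g 0.374
t14.45 TCP [ 0.5587 -0.215   0.105 ] C [ 1.8 -0.  51. ] low [-46.2   0.1  50.9] hi [49.8 -0.1 51. ] lowtop [-46.2   0.1  56.9] hibot [49.8 -0.1 45. ] tilt 0.0 yaw -0.1 F [ 7.   0.  -0.7] M [ 0.15 -1.56 -0.1 ] g 0.375
```

Emit:
carry_out --increments "0 0 0 0.0005 0 -0.0003 0.02;0 0 0 0.001 -0.0001 -0.0006 0.02;0 0 0 0.0015 -0.0001 -0.0009 0.02;0 0 0 0.002 -0.0001 -0.0009 0.02;0 0 0 0.002 -0.0001 -0.0009 0.02"

```text
time_s: 15.0
position: [0.5594, -0.2152, 0.1045]
tcp_rot: [179.9, 0.1, -3.4]
contact_force: [1.7, 1.0, 8.2]
grip_width: 0.374
```

```bash
python3 - <<'E'
from st import *
for i in range(3): st(); r.read_camera("scene")
E
```

```text
t15.00 TCP [ 0.5594 -0.2152  0.1045] C [ 2.3 -0.3 50.5] low [-45.7  -0.2  50.6] hi [50.3 -0.3 50.4] lowtop [-45.7  -0.2  56.6] hibot [50.3 -0.3 44.4] tilt -0.1 yaw -0.1 F [1.7 1.1 8.2] M [ 0.17 -0.43 -0.05] g 0.374
t15.05 TCP [ 0.5594 -0.2152  0.1045] C [ 2.3 -0.2 50.5] low [-45.7  -0.2  50.6] hi [50.3 -0.3 50.4] lowtop [-45.7  -0.2  56.6] hibot [50.3 -0.3 44.4] tilt -0.1 yaw -0.1 F [1.9 1.5 8.2] M [ 0.22 -0.46 -0.07] g 0.376
t15.10 TCP [ 0.5594 -0.2152  0.1045] C [ 2.3 -0.3 50.5] low [-45.7  -0.2  50.6] hi [50.3 -0.3 50.4] lowtop [-45.7  -0.2  56.6] hibot [50.2 -0.3 44.4] tilt -0.1 yaw -0.1 F [2.5 1.9 8.8] M [ 0.23 -0.44 -0.07] g 0.374
```

Emit:
carry_out --increments "0 0 0 0 0 0.0004 0.02;0 0 0 0 0 0.0008 0.02;0 0 0 0 0 0.0008 0.02;0 0 0 0 0 0.0008 0.02"

```text
time_s: 15.55
position: [0.5594, -0.2152, 0.1046]
tcp_rot: [179.9, 0.1, -3.4]
contact_force: [4.3, 1.1, 6.2]
grip_width: 0.376
```

```bash
python3 - <<'E'
from st import *
for i in range(3): st(); r.read_camera("scene")
E
```

```text
t15.55 TCP [ 0.5594 -0.2152  0.1046] C [ 2.3 -0.3 50.6] low [-45.7  -0.2  50.7] hi [50.3 -0.3 50.5] lowtop [-45.7  -0.2  56.7] hibot [50.2 -0.3 44.5] tilt -0.1 yaw -0.1 F [4.2 1.3 6.2] M [ 0.13 -0.98 -0.06] g 0.376
t15.60 TCP [ 0.5594 -0.2152  0.1046] C [ 2.2 -0.3 50.6] low [-45.8  -0.2  50.7] hi [50.2 -0.3 50.5] lowtop [-45.7  -0.2  56.7] hibot [50.2 -0.3 44.5] tilt -0.1 yaw -0.1 F [4.7 0.8 5.3] M [ 0.17 -1.03 -0.1 ] g 0.374
t15.65 TCP [ 0.5593 -0.2152  0.1046] C [ 2.2 -0.3 50.6] low [-45.8  -0.2  50.7] hi [50.2 -0.3 50.4] lowtop [-45.8  -0.2  56.7] hibot [50.2 -0.3 44.4] tilt -0.2 yaw -0.1 F [4.6 1.8 5.4] M [ 0.23 -0.98 -0.12] g 0.376
```

Emit:
carry_out --increments "0 0 0 0 0 0.0005 0.02;0 0 0 0 0 0.001 0.02;0 0 0 0.0005 0 0.001 0.02;0 0 0 0.0005 0 0.001 0.02"

```text
time_s: 16.1
position: [0.5595, -0.2152, 0.1047]
tcp_rot: [180.0, 0.2, -3.4]
contact_force: [4.9, 0.6, -1.8]
grip_width: 0.375
```

```bash
python3 - <<'E'
from st import *
for i in range(3): st(); r.read_camera("scene")
E
```

```text
t16.10 TCP [ 0.5595 -0.2152  0.1047] C [ 2.4 -0.2 50.7] low [-45.6  -0.2  50.9] hi [50.4 -0.3 50.5] lowtop [-45.6  -0.2  56.9] hibot [50.3 -0.3 44.5] tilt -0.2 yaw -0.1 F [ 4.8  0.9 -1.8] M [ 0.07 -1.31 -0.07] g 0.375
t16.15 TCP [ 0.5596 -0.2152  0.1047] C [ 2.4 -0.2 50.8] low [-45.6  -0.2  50.9] hi [50.4 -0.3 50.6] lowtop [-45.6  -0.2  56.9] hibot [50.4 -0.3 44.6] tilt -0.2 yaw -0.1 F [ 7.2  1.3 -1.1] M [ 0.08 -1.28 -0.07] g 0.374
t16.20 TCP [ 0.5595 -0.2152  0.1047] C [ 2.3 -0.2 50.7] low [-45.7  -0.2  50.9] hi [50.3 -0.3 50.5] lowtop [-45.6  -0.2  56.9] hibot [50.3 -0.3 44.5] tilt -0.2 yaw -0.1 F [ 6.9  0.5 -1. ] M [ 0.07 -1.34 -0.08] g 0.373
```

Emit:
carry_out --increments "0 0 0 0.0005 0 0 0.02;0 0 0 0.001 0 0 0.02;0 0 0 0.0015 -0.0001 0 0.02;0 0 0 0.0015 -0.0001 0 0.02"

```text
time_s: 16.65
position: [0.5607, -0.2153, 0.1047]
tcp_rot: [180.0, 0.3, -3.4]
contact_force: [5.0, 0.7, -1.6]
grip_width: 0.375
```

```bash
python3 - <<'E'
from st import *
for i in range(3): st(); r.read_camera("scene")
E
```

```text
t16.65 TCP [ 0.5607 -0.2153  0.1047] C [ 3.5 -0.2 50.7] low [-44.5  -0.2  50.9] hi [51.5 -0.3 50.5] lowtop [-44.5  -0.1  56.9] hibot [51.5 -0.3 44.5] tilt -0.3 yaw -0.1 F [ 5.   1.  -1.6] M [ 0.18 -1.13 -0.12] g 0.375
t16.70 TCP [ 0.5607 -0.2153  0.1047] C [ 3.5 -0.2 50.7] low [-44.5  -0.2  50.9] hi [51.5 -0.3 50.5] lowtop [-44.5  -0.2  56.9] hibot [51.4 -0.3 44.5] tilt -0.3 yaw -0.1 F [ 6.5  1.1 -2.6] M [ 0.11 -1.08 -0.1 ] g 0.369
t16.75 TCP [ 0.5607 -0.2153  0.1047] C [ 3.5 -0.3 50.7] low [-44.5  -0.2  50.9] hi [51.5 -0.3 50.5] lowtop [-44.5  -0.2  56.9] hibot [51.4 -0.3 44.5] tilt -0.3 yaw -0.1 F [ 4.8  0.9 -2.1] M [ 0.14 -1.17 -0.06] g 0.375
```

Emit:
carry_out --increments "0 0 0 0.0005 0 0 0.02;0 0 0 0.001 0 0 0.02;0 0 0 0.0012 0 -0.0003 0.02;0 0 0 0.0012 0 -0.0006 0.02;0 0 0 0.0012 0 -0.0006 0.02"

```text
time_s: 17.3
position: [0.5617, -0.2153, 0.1047]
tcp_rot: [179.9, 0.3, -3.4]
contact_force: [2.5, 1.1, 2.6]
grip_width: 0.375
```

```bash
python3 - <<'E'
from st import *
for i in range(3): st(); r.read_camera("scene")
E
```

```text
t17.30 TCP [ 0.5617 -0.2153  0.1047] C [ 4.5 -0.2 50.7] low [-43.5  -0.2  50.9] hi [52.5 -0.3 50.4] lowtop [-43.5  -0.2  56.9] hibot [52.4 -0.3 44.4] tilt -0.3 yaw -0.1 F [2.5 1.3 2.6] M [ 0.2  -0.55 -0.06] g 0.375
t17.35 TCP [ 0.5617 -0.2153  0.1047] C [ 4.5 -0.2 50.7] low [-43.5  -0.2  50.9] hi [52.5 -0.3 50.5] lowtop [-43.5  -0.1  56.9] hibot [52.5 -0.3 44.5] tilt -0.3 yaw -0.1 F [1.8 0.9 3. ] M [ 0.18 -0.49 -0.12] g 0.377
t17.40 TCP [ 0.5617 -0.2154  0.1046] C [ 4.4 -0.3 50.6] low [-43.6  -0.2  50.9] hi [52.4 -0.3 50.4] lowtop [-43.5  -0.2  56.9] hibot [52.4 -0.3 44.4] tilt -0.3 yaw -0.1 F [2.8 0.5 3.8] M [ 0.19 -0.45 -0.07] g 0.375
```

Emit:
carry_out --increments "0 0 0 0 0 0 0.03;0 0 0 0 0 0 0.033;0 0 0 0 0 0 0.035;0 0 0 0 0 0 0.04;0 0 0 0 0 0 0.05;0 0 0 0 0 0 0.055;0 0 0 0 0 0 0.055" --grip_force 20

```text
time_s: 18.15
position: [0.5618, -0.2154, 0.1044]
tcp_rot: [179.9, 0.3, -3.4]
contact_force: [0.5, 0.0, -0.7]
grip_width: 0.643
```

```bash
python3 - <<'E'
from st import *
from h import *
st()
s=r.sense();c=r.calibration("wrist");im=r.read_camera("wrist");cv2.imwrite("pics/w5.png",im)
B=Ro.from_euler("z",yaw,degrees=True)
for n,X in dict(hitop=(52,0,56),hibot=(52,0,44),barTop=(30,0,67),walltopL=(52,18,58),walltopR=(52,-18,58)).items():
    print(n,proj(c,o+B.apply(np.array(X)/1000))[0].round(1))
cv2.imwrite("pics/w5b.png",cv2.resize(im[100:340,140:420],None,fx=2.4,fy=2.4))
E
```

```text
t18.15 TCP [ 0.5618 -0.2154  0.1044] C [ 4.5 -0.3 50.4] low [-43.5  -0.2  50.6] hi [52.5 -0.3 50.2] lowtop [-43.4  -0.2  56.6] hibot [52.5 -0.3 44.2] tilt -0.3 yaw -0.1 F [ 0.5  0.1 -0.7] M [ 0.01 -0.01  0.01] g 0.643
hitop [276.9 166.8]
hibot [276.9 161.7]
barTop [277.  240.6]
walltopL [222.  167.9]
walltopR [331.7 167.7]
```

View pics/w5b.png

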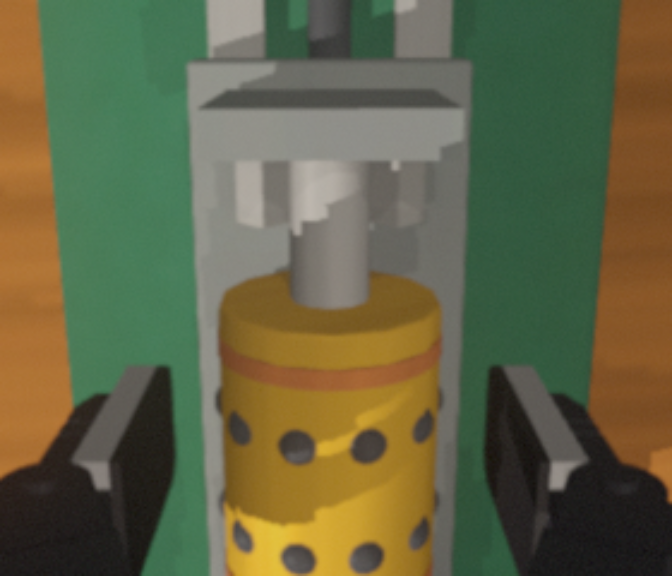

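Emit:
carry_out --increments "0 0 0 0 0 0.01 0.055;0 0 0 0 0 0.03 0.06;0 0 0 0 0 0.06 0.07;0 0 0 0 0 0.09 0.08;0 0 0 0 0 0.11 0.085;0 0 0 0 0 0.11 0.085;0 0 0 0 0 0.11 0.085"

```text
time_s: 18.9
position: [0.5619, -0.2154, 0.2152]
tcp_rot: [179.9, 0.2, -3.4]
contact_force: [-0.2, 0.6, 0.0]
grip_width: 0.998
```

```bash
python3 - <<'E'
from st import *
s=r.sense();c=r.calibration("wrist");im=r.read_camera("wrist");cv2.imwrite("pics/w6.png",im)
B=Ro.from_euler("z",yaw,degrees=True)
def p(c,X):return proj(c,o+B.apply(np.array(X)/1000))[0].round(1)
pts=dict(axHi=(52,0,56),barHiTop=(30,0,67),barLoTop=(-22,0,67),axLoTop=(-35,0,56),barHiL=(30,17,50),barLoL=(-22,17,50),wallL=(52,18,58),hoodR=(-35,-18,74))
for n,X in pts.items(): print(n,p(c,X))
d=r.silhouettes("wrist","roller")[:1]
for q in d: print(q["conf"],q["bbox"],rect(c,q["pixels"],.05))
cv2.imwrite("pics/w6b.png",cv2.resize(im[60:340,180:380],None,fx=2.14,fy=2.14))
im=r.read_camera("scene");cv2.imwrite("pics/sc2.png",cv2.resize(im[165:255,170:280],None,fx=6,fy=6,interpolation=cv2.INTER_CUBIC))
c=r.calibration("scene")
for n,X in pts.items(): print(n,((p(c,X)-[170,165])*6).round())
E
```

```text
axHi [276.7 140. ]
barHiTop [276.8 177.5]
barLoTop [276.9 255.5]
axLoTop [276.9 266.5]
barHiL [251.2 172.8]
barLoL [252.7 246. ]
wallL [248.  140.4]
hoodR [304.7 278.2]
0.7 [275.8, 207.0, 49.6, 137.4] ((560.9973754882812, -214.40188598632812), (35.5665168762207, 95.16590881347656), 86.46255493164062)
axHi [240. 236.]
barHiTop [272. 200.]
barLoTop [350. 158.]
axLoTop [370. 166.]
barHiL [297. 241.]
barLoL [374. 199.]
wallL [263. 247.]
hoodR [344. 124.]
```

View pics/w6b.png

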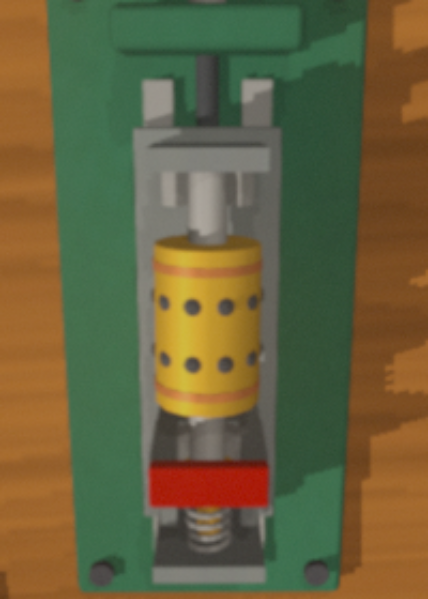

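View pics/sc2.png

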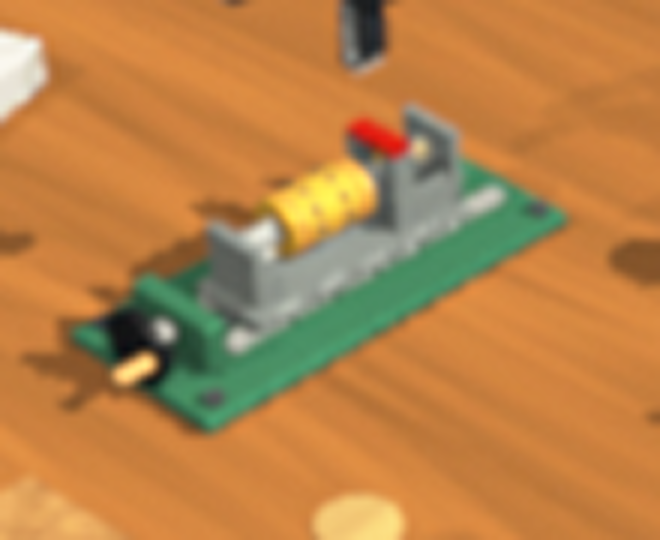

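```bash
python3 - <<'E'
from st import *
st(); print(r.hand_in()); st()
E
```

```text
t19.05 TCP [ 0.5614 -0.2153  0.2136] C [  4.1  -0.2 159.6] low [-4.390e+01 -1.000e-01  1.599e+02] hi [ 52.1  -0.3 159.3] lowtop [-4.390e+01 -1.000e-01  1.659e+02] hibot [ 52.1  -0.3 153.3] tilt -0.3 yaw -0.1 F [ 0.7 -0.3  0.6] M [ 0.    0.02 -0.01] g 0.994
the job is handed in; nothing more can be done
None
the job is handed in; nothing more can be done
```

The roller is loaded in the machine and the job was handed in at 19 s, well inside the 72 s limit. No verdict was reported.

**What I did:**
- I gripped the roller on its stand and tilted it 20°.
- I pushed its low end under the hood to about 7 mm of plunger travel. Force and position agreed on this; the axial force peaked at about 8 N.
- I tipped the other end down inside the wall, seated the roller in both V-notches and eased it onto the wall. The largest single force reading was about 9 N, vertical, during seating.
- I then released it and lifted clear.

**Last checks:**
- **Carriage shift:** from the wall and hood edges in the picture, c is about +4 mm.
- **Roller position at release:** centre about 50.5 mm high, about 0.3 mm sideways, in line within about 0.3°, and about 4.5 mm lengthwise.
- **Plunger:** pressed in about 4.5 to 5 mm by geometry. I could not measure this directly after release.
- **Final pictures:** the roller is level, with its end at the wall and its other end under the hood. Barrel edges matched the prediction within about 2 pixels, roughly 1 mm.
- **Gripper:** open and 11 cm higher, touching nothing.

**What did not go smoothly:** while I eased the roller toward the wall, it stuck in the V-notches for about 1 s. Slightly less down-force freed it. I did not do the optional press-down after release, because the roller had already seated under about 10 N.

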